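Clamp a power module in the test fixture with the knurled thumbscrew

ROBOT

A 6-joint arm with a two-finger parallel gripper is mounted at the origin on the work surface. World frame = base frame: x ahead of the robot, y to its left, z up, the work surface at z = 0. Lengths are in m, angles in rad, forces in N, time in s.
With the tool pointing down it reaches from about 0.325 to 0.9 m from the base axis. Payload 6.1 kg.
Tool frame: the origin (TCP) lies at the centre of the arm's flange, where the gripper is bolted on; the fingertips stand 182 mm ahead of it and the grasp point (between the pads) lies 164 mm ahead of it; z points along the fingers, y is the line along which they close (so a half turn about z gives the same grasp; the last joint's range is limited). The gripper opens to 87 mm and grips with 3 to 60 N. Pads are 19 mm wide; open, the fingers measure 117 mm over their backs; the gripper's body (75 mm by 190 mm) begins 51 mm behind the grasp point.
Start: joints at [1.055, 0.22, 1.526, -0, 1.395, -0.126], TCP at [0.238, 0.578, 0.405] pointing down, gripper open.
Joint ranges: [-2.98, 2.98], [-0.91, 2.08], [0.09, 2.57], [-1.24, 4.39], [0.2, 2.65], [-2.68, 2.68]. Speed limits (rad/s): [2.57, 2.57, 3.01, 3.14, 3.14, 3.14].

INTERFACE

Orientations are given as a unit quaternion [w, x, y, z].
In Python, from workcell import arm gives the robot as it stands.
- The arm moves only by the shell command python3 -m jog 'ROWS' [FORCE]. ROWS is JSON, a list of rows, each a list of 7 numbers: the opening, from 0 (shut) to 1 (fully open), then the shift along the tool's x, y, z normalised to -1 to 1, where 1 is 0.02 m, then the turn, a rotation vector about the tool's x, y, z normalised to -1 to 1, where 1 is 8 degrees. A call has 1 to 20 rows; each row shifts and turns the commanded pose from where the row before left it, along the tool's axes as they then stand; what a row does not reach is not made up. A row lasts 1/10 s, in which the tool goes at most 50 mm and 8.59 degrees, less where a joint would pass 70% of its speed; a pose out of reach is approached as far as the arm can. A call with a number of a shift or a turn outside -1 to 1 is refused whole. A call with a gripper value outside its range is refused whole. The fingers move at their own pace and stop on an object; FORCE is the grip in N (left out, the last holds). Time passes only in rows, so rows that do not move let the fingers close. It gives the time, the measured TCP pose, the force, the opening and the grip force at its end, in the units of the state.
- arm.observe(): the state, without advancing time (a new reading comes with each control period).
- arm.read_camera(name): name is "side" or "top" or "wrist"; returns a dict with "color" (384x512x3 uint8, red, green, blue), "range_z" (384x512 float32, m along the optical axis (not along the pixel's ray), 0 where there is no reading), "vertical_fov" (degrees; the focal length in pixels is half the picture's height over the tangent of half this angle, whatever the lens; pixels are square), "cx", "cy" (the principal point, pixels), "rvec" (rotation vector, rad) and "tvec" (3), from world to camera coordinates, as OpenCV has them; the wrist camera has in their place "tool_from_camera" (4x4, takes a point from camera to tool coordinates, whose origin is the TCP and whose axes are the flange's). Camera axes: x right, y down, z forward; pixel columns grow to the right and rows downward; lengths in m; the calibration is good to about 2 mm. The wrist camera is an equidistant fisheye: a pixel r from the principal point sees the ray r / f radians off the axis. A picture is of the moment at which its call begins: read the wrist's pose just before it.
- arm.job_done(): hands the job in; it is judged then, once.
The state is a dict: "t": time; "joint_pos": joint angles; "qvel": joint speeds; "effort": joint torques, N m; "position": TCP position; "tcp_rot": TCP orientation; "ft_force": force on the tool from outside, world axes, zero at the start; "moment": the same for the moment, N m; "grip_width": finger opening in m; "finger_force": force on a finger pad.
Only numpy, scipy, OpenCV 4.12 (cv2) and the standard library are available. Lean on these libraries where they do the work, as an engineer would, in place of code of your own. Each camera call takes 0.05 s, during which the arm holds its last target. There are 200 camera calls.

TASK

Load the power module into the nest of the test fixture, swing the clamp arm over it until the arm meets its stop, then turn the knurled thumbscrew clockwise until it has pushed the module down through its spring pins onto the nest floor and is seated firmly on it. Stop as soon as the resistance rises sharply: overtightening cracks the module. Let go of everything and leave the other things on the bench where they are.

Things in the scene. Friction and masses are not known exactly. Their poses are not given: they have to be found in the camera images.
- module: Power module, the part to be clamped: a black and green board 48 (its x) x 40 (its y) x 5 mm with a grooved copper heat-spreader block, 34 (x) x 30 (y) mm, centred on top. Overall height 17 to 19 mm, different from piece to piece. About 160 g. Origin: centre of its underside, z up; half-turn symmetric. It lies flat on the mat to the left or right of the fixture.
- fixture: Test fixture, fixed to the bench: aluminium base plate 165 x 94 x 8 mm with a black nest block 72 x 62 mm, a steel post 75 mm from the nest centre along the fixture's +x, and a clamp arm turning on that post. Origin: under the nest centre, on the mat; x from the nest to the post, z up. The module's x goes along the fixture's x (either way round).
- nest_floor (a point): Centre of the nest's floor, 13 mm above the fixture's underside; axes as the fixture. The pocket is 51 x 43 mm and 5 mm deep with a small chamfer round its rim. A block of spring pins stands 1.5 mm above the floor in its middle: a module laid in the nest rests on it 1.5 mm high and is pushed down onto the floor against 3 to 6 N.
- clamp_arm (a joint): Angle of the clamp arm about the post (rad): 0 = over the nest and against its stop, growing anticlockwise seen from above as it opens towards the fixture's -y. It stays where it is left and needs 2 to 3 N at the screw to move. An aluminium bar 18 mm wide, underside 39 mm, top 51 mm (52 at the screw's boss, 57 at the post) above the fixture's underside; the screw's axis is 75 mm from the post's.
- thumbscrew: Knurled brass thumbscrew at the end of the arm. Origin: on its axis at the lower face of its swivel foot (18 mm across); z up. Clockwise from above lowers it 12 mm a turn. It runs at about 0.12 N m, never seats in the first 1.3 rad and is tight after 1.6 to 3.3 rad. On the pins the torque hardly rises, then by about 0.13 N m per rad (70 N of clamping force per rad); 0.05 to 0.08 N m above running is well seated. It stays where left.
- knob_grip (a point): Middle of the thumbscrew's knurled head, on its axis: a brass cylinder 30 mm in diameter and 22 mm tall (11 mm above and below this point), with at least 6 mm of free stem between it and the arm. Axes as the thumbscrew.
- spool: Red solder spool, 54 mm in diameter, 30 mm high, standing flat; origin under its centre. To be left alone; it and the module may change sides.
- multimeter: Red multimeter 170 x 85 x 36 mm; origin under its centre. To be left alone.
- tester: Grey component tester 130 x 160 x 35 mm with a green display; origin under its centre. To be left alone.
- parts_tray: Grey open tray 110 x 150 x 22 mm with small parts; origin under its centre. To be left alone.
- flux_jar: White jar with a blue lid, 46 mm in diameter, 36 mm high; origin under its centre. To be left alone.
- flux_syringe: Clear syringe lying on the bench, about 125 mm long; origin under its middle. To be left alone.
- tweezers: Dark tweezers lying on the bench, 125 mm long; origin at their middle. To be left alone.
- screwdriver: Orange screwdriver lying on the bench, 170 mm long; origin under its middle. To be left alone.
Things that resemble listed ones, but are neither listed nor needed, are in the scene too. Leave any orange or purple look-alike of the fixture alone.

How it is judged:
By the outcome, as a careful person would: the job done as asked, in the order asked, and still so for the second after the job is handed in, with the robot touching nothing.
It also fails if it takes over 72 s, if anything falls off the work surface, if the arm or the gripper's body presses on something with over 40 N, if the wrist force passes 120 N, or if a joint passes its speed limit or range.

## Working session

There is one attempt and no reset: what is moved stays moved. The work goes in short steps, Python scripts to look and compute and a shell command to move; the robot and the scene stay as the last step left them, time stands still between calls to the robot, and variables do not carry over. Pictures are saved under pics/ and viewed, at most 10 in all, crops included, and the job is handed in when it is done.

```bash
mkdir -p pics; ls
cat > h.py <<'E'
import numpy as np,cv2
from workcell import arm
from scipy.spatial.transform import Rotation as R
def cam(n):
    s=arm.observe(); c=arm.read_camera(n); c['s']=s
    c['f']=c['color'].shape[0]/2/np.tan(np.radians(c['vertical_fov'])/2)
    if n!='wrist':
        Rm=cv2.Rodrigues(np.array(c['rvec'],float))[0]; c['R']=Rm.T; c['o']=-Rm.T@np.array(c['tvec'],float).ravel()
    else:
        q=s['tcp_rot']; Rt=R.from_quat([q[1],q[2],q[3],q[0]]).as_matrix(); T=np.array(c['tool_from_camera'])
        c['R']=Rt@T[:3,:3]; c['o']=Rt@T[:3,3]+np.array(s['position'])
    c['wrist']=n=='wrist'
    return c
def rays(c,uv):
    uv=np.atleast_2d(np.asarray(uv,float)); d=(uv-[c['cx'],c['cy']])/c['f']
    if c['wrist']:
        r=np.linalg.norm(d,axis=1,keepdims=True)+1e-12; v=np.hstack([d/r*np.sin(r),np.cos(r)])
    else: v=np.hstack([d,np.ones((len(d),1))])
    return v@c['R'].T, v
def plane(c,uv,z):
    w,_=rays(c,uv); return c['o']+w*((z-c['o'][2])/w[:,2])[:,None]
def cloud(c):
    h,w=c['range_z'].shape; g=np.stack(np.meshgrid(np.arange(w),np.arange(h)),-1).reshape(-1,2)
    W,v=rays(c,g); P=c['o']+W*(c['range_z'].ravel()/np.maximum(v[:,2],1e-3))[:,None]
    P[c['range_z'].ravel()==0]=np.nan; return P.reshape(h,w,3)
def save(c,name,crop=None,k=1):
    im=c['color'][...,::-1]
    if crop: im=im[crop[1]:crop[3],crop[0]:crop[2]]
    cv2.imwrite('pics/'+name,cv2.resize(im,None,fx=k,fy=k,interpolation=cv2.INTER_CUBIC))
E
python3 - <<'E'
from h import *
import pickle
c=cam('top'); pickle.dump(c,open('top.pkl','wb')); save(c,'top0.png',k=1.5)
d=cam('wrist'); pickle.dump(d,open('w0.pkl','wb'));print(c['o'],c['f'],d['f'],d['s'],np.round(d['tool_from_camera'],4))
E
```

```text
pics
[ 0.23657867 -0.01681063  1.23621714] 388.21797617916195 297.3186396354542 {'t': 0.05, 'joint_pos': array([ 1.05490010e+00,  2.21225123e-01,  1.52758038e+00, -5.32493454e-05,
        1.39470726e+00, -1.26116610e-01]), 'qvel': array([ 0.00034878,  0.00033596, -0.00138026, -0.00125379, -0.00047981,
       -0.00025555]), 'effort': array([-2.23235729e-04, -4.96313381e+01, -3.88838875e+01,  7.01085222e-02,
        5.22156630e-02, -3.45624551e-05]), 'position': array([0.23738065, 0.57788145, 0.40365381]), 'tcp_rot': array([-2.78049662e-04,  1.93653739e-01,  9.81069471e-01, -9.19286597e-04]), 'ft_force': array([0.28486586, 0.21821515, 0.78902165]), 'moment': array([ 0.04429958, -0.0068645 ,  0.04592546]), 'finger_force': 0.0, 'grip_width': 0.08685902487190778} [[-4.000e-04 -9.700e-01 -2.431e-01  6.580e-02]
 [ 1.000e+00 -4.000e-04 -2.000e-04  0.000e+00]
 [ 1.000e-04 -2.431e-01  9.700e-01  1.960e-02]
 [ 0.000e+00  0.000e+00  0.000e+00  1.000e+00]]
```

View pics/top0.png

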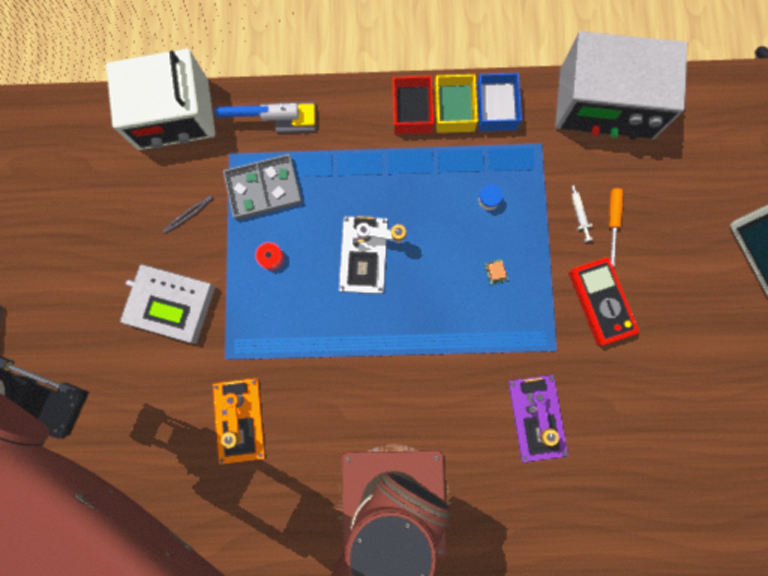

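The top view shows the fixture at about (362,255) of the 1.5x image. Its post is up the image (world +x) and the arm points right, about 90° open, with the knob at (398,232). The module is at (497,271), and the orange and purple look-alikes are below.

Run:
```python
from h import *
import pickle
c=pickle.load(open('top.pkl','rb'));P=cloud(c)
hsv=cv2.cvtColor(c['color'],cv2.COLOR_RGB2HSV)
def blobs(m,box,z,nm):
    mm=np.zeros_like(m,np.uint8);x0,y0,x1,y1=box;mm[y0:y1,x0:x1]=m[y0:y1,x0:x1]
    for k in sorted(cv2.findContours(mm,cv2.RETR_EXTERNAL,cv2.CHAIN_APPROX_NONE)[0],key=cv2.contourArea)[-2:]:
        if cv2.contourArea(k)<15: continue
        w=plane(c,k[:,0,:],z); r=cv2.minAreaRect((w[:,:2]*1000).astype(np.float32)); print(nm,r, np.nanmedian(P[k[:,0,1],k[:,0,0],2]))
H,S,V=hsv[...,0].astype(int),hsv[...,1],hsv[...,2]
blobs((H<25)&(S>60)&(V>120),(315,165,350,200),.018,'copper')
blobs(~((H>95)&(H<125)&(S>120)),(315,165,350,200),.005,'module')
blobs((S<60)&(V>150),(220,135,285,205),.008,'base')
blobs((V<70),(230,160,256,198),.018,'nest')
blobs((H>12)&(H<32)&(S>90)&(V>110),(250,140,285,170),.085,'knob')
for n,u in dict(mod=(331,181),knob=(265,155),post=(242,153),mat=(300,200),nest=(241,166)).items(): print(n,P[u[1],u[0]])
```

```text
copper ((471.5836486816406, -228.59413146972656), (37.465728759765625, 33.730308532714844), 12.64357852935791) 0.013273845639885318
module ((471.8275451660156, -229.95037841796875), (47.78968048095703, 41.96682357788086), 14.930519104003906) 0.005475935713170066
base ((516.6929321289062, 48.132320404052734), (107.91481018066406, 166.07586669921875), 85.60586547851562) 0.00942134993741739
nest ((484.87591552734375, 56.08203887939453), (54.21672439575195, 65.28398895263672), 84.53755187988281) 0.01952557697936652
knob ((543.7681884765625, -23.269420623779297), (27.50345230102539, 28.299808502197266), 88.28826904296875) 0.08745485170834866
mod [ 0.46860052 -0.22956128  0.01771599]
knob [ 0.54093687 -0.02170203  0.0898102 ]
post [0.55801581 0.04996512 0.05793666]
mat [ 0.41257672 -0.13017687  0.0013092 ]
nest [0.52750505 0.05662265 0.01112696]
```

```bash
cat >> h.py <<'E'
def go(p,yaw=None):
    """total move to TCP position p, tool-y yaw (deg), in tool units (turn is applied after the shift)"""
    s=arm.observe(); q=s['tcp_rot']; Rt=R.from_quat([q[1],q[2],q[3],q[0]])
    d=Rt.inv().apply(np.array(p)-s['position'])/0.02; y=Rt.as_matrix()[:,1]; a=np.degrees(np.arctan2(y[1],y[0]))
    tilt=Rt.inv().apply(np.cross(Rt.as_matrix()[:,2],[0,0,-1]))
    print('shift units',d.round(2),'rows',np.abs(d).max().round(1),'yaw',a.round(2),'turn', None if yaw is None else round(((a-yaw+180)%360-180)/8,3),'tilt fix deg',np.degrees(tilt).round(2),'pos',s['position'].round(4),'F',s['ft_force'].round(1),'M',s['moment'].round(3),'w',round(s['grip_width'],4),round(s['finger_force'],1),'t',s['t'],'j',s['joint_pos'].round(2))
E
python3 -m jog '[[1,0,0,0,0,0,0.96],[1,0,0,0,0,0,0.96],[1,0,0,0,0,0,0.96],[1,0,0,0,0,0,0.96],[1,0,0,0,0,0,0.96],[1,0,0,0,0,0,0.96],[1,0,0,0,0,0,0.96],[1,0,0,0,0,0,0]]' | tail -5
python3 -c "
from h import *
go([.42,.0,.405],14)"
```

```text
position: [0.2374, 0.578, 0.4041]
tcp_rot: [0.0, 0.617, 0.787, -0.001]
ft_force: [0.7, -0.0, 1.0]
grip_width: 0.0871
finger_force: 0.0
shift units [-3.024e+01  1.950e+00 -2.000e-02] rows 30.2 yaw 13.84 turn -0.02 tilt fix deg [-0.04  0.05 -0.  ] pos [0.2374 0.578  0.4041] F [ 0.7 -0.   1. ] M [-0.052  0.033 -0.005] w 0.0871 0.0 t 0.9 j [ 1.05  0.22  1.53 -0.    1.39  0.81]
```

```bash
python3 -m jog '[[1,-1,0.065,0,0,0,0],[1,-1,0.065,0,0,0,0],[1,-1,0.065,0,0,0,0],[1,-1,0.065,0,0,0,0],[1,-1,0.065,0,0,0,0],[1,-1,0.065,0,0,0,0],[1,-1,0.065,0,0,0,0],[1,-1,0.065,0,0,0,0],[1,-1,0.065,0,0,0,0],[1,-1,0.065,0,0,0,0],[1,-1,0.065,0,0,0,0],[1,-1,0.065,0,0,0,0],[1,-1,0.065,0,0,0,0],[1,-1,0.065,0,0,0,0],[1,-1,0.065,0,0,0,0]]' >/dev/null
python3 -m jog '[[1,-1,0.065,0,0,0,0],[1,-1,0.065,0,0,0,0],[1,-1,0.065,0,0,0,0],[1,-1,0.065,0,0,0,0],[1,-1,0.065,0,0,0,0],[1,-1,0.065,0,0,0,0],[1,-1,0.065,0,0,0,0],[1,-1,0.065,0,0,0,0],[1,-1,0.065,0,0,0,0],[1,-1,0.065,0,0,0,0],[1,-1,0.065,0,0,0,0],[1,-1,0.065,0,0,0,0],[1,-1,0.065,0,0,0,0],[1,-1,0.065,0,0,0,0],[1,-1,0.065,0,0,0,0],[1,0,0,0,0,0,0]]' | tail -5
python3 - <<'E'
from h import *
import pickle
d=cam('wrist'); pickle.dump(d,open('w1.pkl','wb')); save(d,'w1.png',k=1.5)
go([.4717,-.2295,.3],14)
E
```

```text
position: [0.4199, 0.0036, 0.4046]
tcp_rot: [0.0, 0.616, 0.788, -0.0]
ft_force: [-0.2, 0.1, 0.4]
grip_width: 0.0867
finger_force: 0.0
shift units [-11.98  -0.29   5.22] rows 12.0 yaw 13.95 turn -0.007 tilt fix deg [-0.03 -0.02 -0.  ] pos [0.4196 0.0045 0.4045] F [ 0.6  0.6 -0.1] M [-0.074  0.05   0.038] w 0.0875 0.0 t 4.05 j [-0.18 -0.3   2.03  0.    1.41 -0.42]
```

View pics/w1.png

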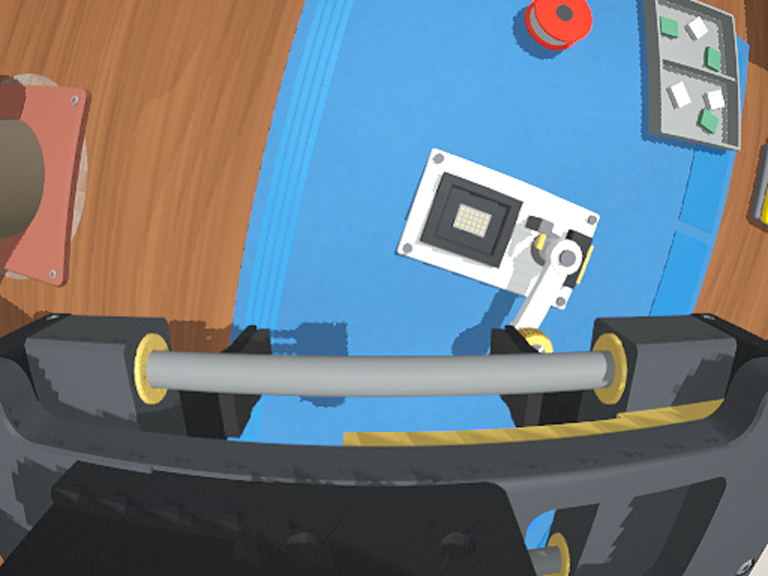

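The wrist view shows the nest centred near (472,222), the pin block in it, the post top at (566,257), and the knob hidden behind the right finger. I'll measure from this.

Run:
```python
from h import *
import pickle
c=pickle.load(open('w1.pkl','rb'))
hsv=cv2.cvtColor(c['color'],cv2.COLOR_RGB2HSV);H,S,V=[hsv[...,i].astype(int) for i in range(3)]
def rect(m,box,z,nm,n=1):
    mm=np.zeros(m.shape,np.uint8);x0,y0,x1,y1=box;mm[y0:y1,x0:x1]=m[y0:y1,x0:x1]
    k=max(cv2.findContours(mm,cv2.RETR_EXTERNAL,cv2.CHAIN_APPROX_NONE)[0],key=cv2.contourArea)
    w=plane(c,k[:,0,:],z); print(nm,np.round(np.hstack([np.array(x).ravel() for x in cv2.minAreaRect((w[:,:2]*1000).astype(np.float32))]),1))
rect((V<95),(275,110,347,182),.018,'nest')
rect((S>25)&(V>120)&(H<40),(295,130,335,162),.0145,'pins')
rect((S<50)&(V>140),(262,95,405,208),.008,'base')
k=np.array([(437,158),(592,220),(560,301),(407,247)])/1.5
w=plane(c,k,.0095)*1000;print('screws',w.round(1), w.mean(0))
p=plane(c,np.array([[566,257]])/1.5,.057);print('post',p)
P=cloud(c)
print('heights',P[110+20,262+20],P[int(257/1.5),int(566/1.5)],P[147,315])
t=pickle.load(open('top.pkl','rb'))
```

```text
nest [485.9  54.4  60.5  72.5  85.8]
pins [484.3  50.    6.9  11.5  86.9]
base [517.9  44.7 109.5 166.8  85.4]
screws [[445.8  97.2   9.5]
 [598.4  85.5   9.5]
 [591.2   5.3   9.5]
 [440.2  17.6   9.5]] [518.88367802  51.39235127   9.5       ]
post [[0.56052889 0.04861769 0.057     ]]
heights [0.44202284 0.06383303 0.01115057] [0.55834464 0.04907644 0.06041569] [0.48698246 0.05413049 0.01805172]
```

```bash
python3 -m jog '[[1,-1,0,0.6,0,0,0],[1,-1,0,0.6,0,0,0],[1,-1,0,0.6,0,0,0],[1,-1,0,0.6,0,0,0],[1,-1,0,0.6,0,0,0],[1,-1,0,0.6,0,0,0],[1,-1,0,0.6,0,0,0],[1,-0.9,-0.3,0.6,0,0,0],[1,0,0,0,0,0,0]]' >/dev/null
python3 - <<'E'
from h import *
import pickle
c=cam('wrist'); pickle.dump(c,open('w2.pkl','wb')); save(c,'w2.png')
hsv=cv2.cvtColor(c['color'],cv2.COLOR_RGB2HSV);H,S,V=[hsv[...,i].astype(int) for i in range(3)]
m=~((H>92)&(H<125)&(S>100)); m[215:]=0
n,l,st,ce=cv2.connectedComponentsWithStats(m.astype(np.uint8))
P=cloud(c)
for i in range(1,n):
    if st[i,4]>100: print(st[i],ce[i],np.nanmedian(P[l==i],0))
m2=((H<22)&(S>60)&(V>120)); m2[215:]=0
n,l,st,ce=cv2.connectedComponentsWithStats(m2.astype(np.uint8))
for i in range(1,n):
    if st[i,4]>100: print('cop',st[i],ce[i],np.nanmedian(P[l==i],0))
go([.4717,-.2295,.3],14)
E
```

```text
[    0     0   149   215 26616] [ 62.02220469 100.85628945] [ 0.21829742 -0.1009641   0.00031658]
[  277     0   168   107 10311] [377.90902919  38.47657841] [0.53456121 0.02455137 0.01964316]
[493 153  19  62 573] [505.31064572 193.89528796] [ 7.75012223e-01 -7.94514687e-02  7.16456605e-04]
[396 209  89   6 347] [443.50432277 212.37463977] [ 0.50706164 -0.09714567  0.20250933]
cop [    0     0   149   212 25393] [63.11408656 96.65210885] [ 0.21921772 -0.09638886  0.00029449]
cop [392  65  25  41 250] [400.524  88.408] [ 0.53278785 -0.03331833  0.07962517]
cop [493 154  19  61 357] [504.14285714 189.6022409 ] [ 7.70865991e-01 -7.22037122e-02  6.66725956e-04]
shift units [-4.14  0.02  0.38] rows 4.1 yaw 13.93 turn -0.009 tilt fix deg [-0.09 -0.12 -0.  ] pos [ 0.4513 -0.1493  0.3079] F [ 0.6  0.5 -0.5] M [-0.038  0.022 -0.01 ] w 0.0871 0.0 t 5.0 j [-0.49 -0.05  2.    0.    1.19 -0.73]
```

View pics/w2.png

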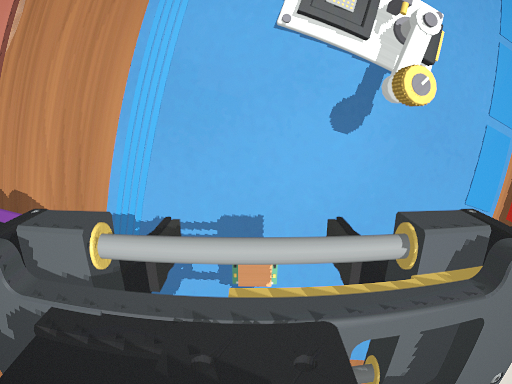

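The module is at (255,272), just behind the gripper bar. The knob is at (415,85). I'll overshoot past the module so I can see it clear of the gripper.

```bash
python3 -m jog '[[1,-1,0,0.2,0,0,0],[1,-1,0,0.2,0,0,0],[1,-1,0,0.2,0,0,0],[1,-1,0,0.2,0,0,0],[1,-1,0,0.2,0,0,0],[1,-1,0,0.2,0,0,0],[1,-1,0,0.2,0,0,0],[1,-1,0,0.2,0,0,0],[1,0,0,0,0,0,0]]' >/dev/null
python3 - <<'E'
from h import *
import pickle
c=cam('wrist'); pickle.dump(c,open('w3.pkl','wb')); save(c,'w3.png')
hsv=cv2.cvtColor(c['color'],cv2.COLOR_RGB2HSV);H,S,V=[hsv[...,i].astype(int) for i in range(3)]
P=cloud(c)
g=(c['o'][None]); 
near=(np.hypot(P[...,0]-.4717,P[...,1]+.2295)<.045)&(P[...,2]<.03)
for nm,m,z in (('mod',~((H>92)&(H<125)&(S>100)),.005),('cop',(H<22)&(S>60)&(V>120),.018)):
    m=(m&near).astype(np.uint8)
    k=max(cv2.findContours(m,cv2.RETR_EXTERNAL,cv2.CHAIN_APPROX_NONE)[0],key=cv2.contourArea)
    w=plane(c,k[:,0,:],z); print(nm,k[:,0].mean(0),np.round(np.hstack([np.array(x).ravel() for x in cv2.minAreaRect((w[:,:2]*1000).astype(np.float32))]),1),np.nanpercentile(P[m>0][:,2],[5,50,90,98]))
go([.4717,-.2295,.3],14)
E
```

```text
mod [251.66829268 107.99512195] [ 471.6 -231.9   48.9   40.5   12.6] [0.00734499 0.02123241 0.0225815  0.02315661]
cop [251.63057325 107.24203822] [ 471.6 -231.9   34.4   30.8   13.7] [0.02030294 0.0219032  0.02277755 0.02330454]
shift units [ 3.87 -0.02 -1.14] rows 3.9 yaw 13.93 turn -0.008 tilt fix deg [ 0.02 -0.02 -0.  ] pos [ 0.4907 -0.3045  0.2772] F [-0.1  0.5 -0. ] M [-0.055 -0.011 -0.014] w 0.0873 0.0 t 5.95 j [-0.69  0.23  1.76  0.    1.15 -0.94]
```

View pics/w3.png

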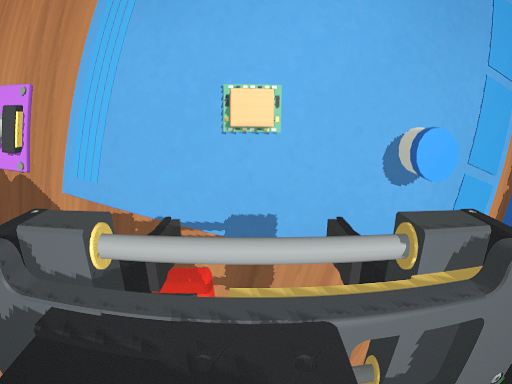

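The module is at (252,107), clear and well lit, at (471.6, -231.9) with yaw about 13.2°. I'll go over it, descend and grip the copper.

```bash
python3 -m jog '[[1,0.94,-0.01,0.3,0,0,0],[1,0.94,-0.01,0.3,0,0,0],[1,0.94,-0.01,0.3,0,0,0],[1,0.95,-0.02,0.3,0,0,0.08],[1,0,0,0.8,0,0,0],[1,0,0,0.8,0,0,0],[1,0,0,0.8,0,0,0],[1,0,0,0.5,0,0,0],[1,0,0,0.21,0,0,0],[0.3,0,0,0,0,0,0],[0.3,0,0,0,0,0,0],[0.3,0,0,0,0,0,0],[0.3,0,0,0,0,0,0],[0.3,0,0,0,0,0,0],[0.3,0,0,0,0,0,0]]' 15
python3 -c "
from h import *
go([.4716,-.2315,.191],13.2)"
```

```text
t: 7.45
position: [0.4711, -0.2322, 0.1908]
tcp_rot: [0.0, 0.621, 0.784, 0.0]
ft_force: [-0.8, 0.2, 0.8]
grip_width: 0.0466
finger_force: 0.0
shift units [ 0.03  0.03 -0.01] rows 0.0 yaw 13.26 turn 0.008 tilt fix deg [0.01 0.01 0.  ] pos [ 0.4711 -0.2322  0.1908] F [-0.8  0.2  0.8] M [-0.063  0.016  0.042] w 0.0466 0.0 t 7.45 j [-0.61  0.25  1.93  0.    0.96 -0.84]
```

```bash
python3 -m jog '[[0.2,0,0,0,0,0,0],[0.2,0,0,0,0,0,0],[0.2,0,0,0,0,0,0],[0.2,0,0,0,0,0,0],[0.2,0,0,0,0,0,0],[0.2,0,0,0,0,0,0]]' 20
python3 -m jog '[[0.1,0,0,-0.5,0,0,0],[0.1,0,0,-0.8,0,0,0],[0.1,0,0,-1,0,0,0],[0.1,0,0,-1,0,0,0],[0.1,0,0,-1,0,0,0],[0.1,0,0,0,0,0,0]]'
python3 -c "
from h import *
go([.4859,.0544,.277],-4.4)"
```

```text
t: 8.05
position: [0.4711, -0.2321, 0.1906]
tcp_rot: [0.0, 0.621, 0.784, -0.0]
ft_force: [1.0, -0.5, 1.7]
grip_width: 0.0341
finger_force: 20.0
t: 8.65
position: [0.4721, -0.2328, 0.2799]
tcp_rot: [0.003, 0.621, 0.784, 0.0]
ft_force: [-0.3, -0.3, -1.5]
grip_width: 0.0338
finger_force: 20.0
shift units [13.82  3.97  0.1 ] rows 13.8 yaw 13.27 turn 2.209 tilt fix deg [0.22 0.24 0.  ] pos [ 0.4721 -0.2328  0.2799] F [-0.3 -0.3 -1.5] M [-0.142  0.015  0.047] w 0.0338 20.0 t 8.65 j [-0.61  0.11  1.9  -0.    1.13 -0.84]
```

```bash
python3 -m jog '[[0.1,0,0,0,0,0,0.737],[0.1,0,0,0,0,0,0.737],[0.1,0,0,0,0,0,0.737],[0.1,0.96,-0.04,0,0,0,0],[0.1,0.96,-0.04,0,0,0,0],[0.1,0.97,-0.04,0,0,0,0],[0.1,0.97,-0.04,0,0,0,0],[0.1,0.97,-0.04,0,0,0,0],[0.1,0.97,-0.04,0,0,0,0],[0.1,0.97,-0.04,0,0,0,0],[0.1,0.97,-0.04,0,0,0,0],[0.1,0.97,-0.04,0,0,0,0],[0.1,0.97,-0.04,0,0,0,0],[0.1,0.97,-0.04,0,0,0,0],[0.1,0,0,0,0,0,0],[0.1,0,0,0,0,0,0]]' >/dev/null
python3 - <<'E'
from h import *
import pickle
c=cam('wrist'); pickle.dump(c,open('w4.pkl','wb')); save(c,'w4.png')
hsv=cv2.cvtColor(c['color'],cv2.COLOR_RGB2HSV);H,S,V=[hsv[...,i].astype(int) for i in range(3)]
P=cloud(c)
near=(np.hypot(P[...,0]-.4859,P[...,1]-.0544)<.055)&(P[...,2]<.04)
for nm,m,z in (('nest',V<95,.018),('pins',(S>25)&(V>120)&(H<40),.0145),('pocket',V<55,.018)):
    m=(m&near).astype(np.uint8)
    k=max(cv2.findContours(m,cv2.RETR_EXTERNAL,cv2.CHAIN_APPROX_NONE)[0],key=cv2.contourArea)
    w=plane(c,k[:,0,:],z); print(nm,k[:,0].mean(0),np.round(np.hstack([np.array(x).ravel() for x in cv2.minAreaRect((w[:,:2]*1000).astype(np.float32))]),1))
go([.4859,.0544,.277],-4.4)
E
```

```text
nest [256.25531915 111.15197568] [486.3  53.9  62.4  72.7  85.2]
pins [264.66666667 113.33333333] [492.5  51.3   2.4   2.4  85.8]
pocket [255.47582697 115.21628499] [485.9  50.3  54.2  72.   85.8]
shift units [ 3.71  0.09 -0.05] rows 3.7 yaw -4.4 turn 0.0 tilt fix deg [-0.05  0.02 -0.  ] pos [ 0.4785 -0.0194  0.276 ] F [ 0.   0.3 -1.6] M [-0.061 -0.001 -0.049] w 0.0339 20.0 t 10.3 j [-0.21  0.01  2.02 -0.    1.12 -0.13]
```

View pics/w4.png

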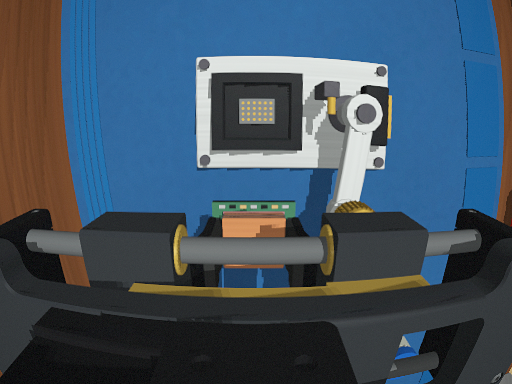

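The nest is at (257,111) with its pin block, and the held module's front edge is at rows 202-217, columns 212-296. Next I'll check the in-hand offset and the pin centre.

Run:
```python
from h import *
import pickle
c=pickle.load(open('w4.pkl','rb'));s=c['s'];P=cloud(c);q=s['tcp_rot'];Rt=R.from_quat([q[1],q[2],q[3],q[0]])
T=Rt.inv().apply((P-s['position']).reshape(-1,3)).reshape(P.shape)*1000
for u in (230,254,280):
    print(u,[(r,*T[r,u].round(1),*c['color'][r,u]) for r in range(198,224,2)])
r=np.where(c['color'][212:215,:,1].mean(0)>0)[0]
print([ (u,*T[208,u].round(0),*c['color'][208,u]) for u in list(range(208,217))+list(range(291,300))])
hsv=cv2.cvtColor(c['color'],cv2.COLOR_RGB2HSV)
m=((hsv[...,2]>100)).astype(np.uint8);m[:92]=0;m[130:]=0;m[:,:230]=0;m[:,282:]=0
v,u=np.where(m);print('pins',u.min(),u.max(),v.min(),v.max()); 
print(plane(c,[[(u.min()+u.max())/2,(v.min()+v.max())/2]],.0145))
```

```text
230 [(198, np.float64(-2.1), np.float64(-20.5), np.float64(272.7), np.uint8(51), np.uint8(106), np.uint8(157)), (200, np.float64(19.9), np.float64(-13.5), np.float64(186.3), np.uint8(34), np.uint8(69), np.uint8(109)), (202, np.float64(19.8), np.float64(-13.2), np.float64(182.2), np.uint8(64), np.uint8(115), np.uint8(85)), (204, np.float64(18.8), np.float64(-13.2), np.float64(181.7), np.uint8(64), np.uint8(113), np.uint8(84)), (206, np.float64(17.7), np.float64(-13.2), np.float64(181.2), np.uint8(42), np.uint8(40), np.uint8(45)), (208, np.float64(16.0), np.float64(-13.3), np.float64(182.9), np.uint8(61), np.uint8(101), np.uint8(81)), (210, np.float64(15.1), np.float64(-13.3), np.float64(181.9), np.uint8(71), np.uint8(141), np.uint8(106)), (212, np.float64(15.0), np.float64(-13.0), np.float64(178.6), np.uint8(168), np.uint8(109), np.uint8(102)), (214, np.float64(15.0), np.float64(-12.7), np.float64(174.9), np.uint8(139), np.uint8(98), np.uint8(72)), (216, np.float64(14.8), np.float64(-12.5), np.float64(172.0), np.uint8(103), np.uint8(76), np.uint8(59)), (218, np.float64(14.8), np.float
[... 4320 characters left out ...]
)), (294, np.float64(17.0), np.float64(23.0), np.float64(181.0), np.uint8(80), np.uint8(141), np.uint8(101)), (295, np.float64(16.0), np.float64(24.0), np.float64(182.0), np.uint8(66), np.uint8(126), np.uint8(135)), (296, np.float64(-12.0), np.float64(38.0), np.float64(273.0), np.uint8(49), np.uint8(103), np.uint8(161)), (297, np.float64(-11.0), np.float64(39.0), np.float64(272.0), np.uint8(54), np.uint8(106), np.uint8(159)), (298, np.float64(-11.0), np.float64(40.0), np.float64(272.0), np.uint8(50), np.uint8(106), np.uint8(157)), (299, np.float64(-11.0), np.float64(41.0), np.float64(271.0), np.uint8(51), np.uint8(105), np.uint8(159))]
pins 239 274 99 123
[[0.48624748 0.05374215 0.0145    ]]
```

```bash
python3 -c "
from h import *
go([.4861,.0539,.215],-4.5)"
```

```text
shift units [3.68 0.1  3.05] rows 3.7 yaw -4.4 turn 0.013 tilt fix deg [-0.05  0.02 -0.  ] pos [ 0.4785 -0.0194  0.276 ] F [ 0.   0.3 -1.6] M [-0.061 -0.001 -0.049] w 0.0339 20.0 t 10.3 j [-0.21  0.01  2.02 -0.    1.12 -0.13]
```

```bash
python3 -m jog '[[0.1,0.7,0.02,0,0,0,0],[0.1,0.9,0.03,0,0,0,0],[0.1,0.9,0.03,0,0,0,0],[0.1,0.8,0.02,0,0,0,0],[0.1,0.38,0,0,0,0,0],[0.1,0,0,0.8,0,0,0],[0.1,0,0,0.8,0,0,0],[0.1,0,0,0.8,0,0,0],[0.1,0,0,0.65,0,0,0],[0.1,0,0,0,0,0,0],[0.1,0,0,0,0,0,0]]'
python3 -c "
from h import *
go([.4861,.0539,.205],-4.5)"
```

```text
t: 11.4
position: [0.4864, 0.054, 0.2155]
tcp_rot: [-0.0, 0.734, 0.679, -0.0]
ft_force: [-0.1, 1.1, -2.1]
grip_width: 0.034
finger_force: 20.0
shift units [-0.01 -0.02  0.53] rows 0.5 yaw -4.44 turn 0.008 tilt fix deg [-0.03  0.    0.  ] pos [0.4864 0.054  0.2155] F [-0.1  1.1 -2.1] M [-0.093  0.065  0.005] w 0.034 20.0 t 11.4 j [-0.05  0.13  2.02 -0.    0.99  0.03]
```

```bash
python3 -m jog '[[0.1,0,0,0.15,0,0,0],[0.1,0,0,0.1,0,0,0],[0.1,0,0,0,0,0,0]]' | grep -E 'pos|force'
python3 -m jog '[[0.1,0,0,0.1,0,0,0],[0.1,0,0,0.05,0,0,0],[0.1,0,0,0,0,0,0]]'| grep -E 'pos|force'
python3 -m jog '[[0.1,0,0,0.08,0,0,0],[0.1,0,0,0.0,0,0,0]]'| grep -E 'pos|force'
```

```text
position: [0.4865, 0.0541, 0.2107]
ft_force: [0.3, -0.4, -1.7]
finger_force: 20.0
position: [0.4863, 0.0542, 0.2074]
ft_force: [-0.1, 0.1, -1.4]
finger_force: 20.0
position: [0.4863, 0.0542, 0.2058]
ft_force: [-0.3, 0.4, -2.1]
finger_force: 20.0
```

```bash
python3 -m jog '[[0.1,0,0,0.05,0,0,0],[0.1,0,0,0,0,0,0]]'| grep -E 'pos|force'
python3 -m jog '[[0.1,0,0,0.04,0,0,0],[0.1,0,0,0,0,0,0]]'| grep -E 'pos|force'
```

```text
position: [0.4864, 0.0542, 0.2051]
ft_force: [-1.1, -0.2, 1.2]
finger_force: 20.0
position: [0.4865, 0.0542, 0.2044]
ft_force: [-1.5, 0.7, 2.0]
finger_force: 20.0
```

```bash
python3 -m jog '[[0.65,0,0,0,0,0,0],[0.65,0,0,0,0,0,0],[0.65,0,0,0,0,0,0],[0.65,0,0,-0.3,0,0,0],[0.65,0,0,-0.7,0,0,0],[0.65,0,0,-0.9,0,0,0],[0.65,0,0,-1,0,0,0],[0.65,0,0,-1,0,0,0],[0.65,0,0,-1,0,0,0],[0.65,0,0,-0.9,0,0,0]]'| grep -E 'pos|force|width'
python3 -m jog '[[0.65,0,0,0,0,0,-1],[0.65,0,0,0,0,0,-1],[0.65,0,0,0,0,0,-1],[0.65,0,0,0,0,0,-1],[0.65,0,0,0,0,0,-1],[0.65,0,0,0,0,0,-1],[0.65,0,0,0,0,0,-1],[0.65,0,0,0,0,0,-1],[0.65,0,0,0,0,0,-1],[0.65,0,0,0,0,0,-1],[0.65,0,0,0,0,0,-1],[0.65,0,0,0,0,0,-1],[0.65,0,0,0,0,0,-1],[0.65,0,0,0,0,0,-1],[0.65,0,0,0,0,0,-1],[0.65,0,0,0,0,0,-1],[0.65,0,0,0,0,0,-1],[0.65,0,0,0,0,0,-0.44]]'| grep -E 'pos|force'
python3 -m jog '[[0.65,-0.61,-0.95,0,0,0,0],[0.65,-0.61,-0.95,0,0,0,0],[0.65,-0.61,-0.95,0,0,0,0],[0.65,-0.61,-0.95,0,0,0,0],[0.65,-0.61,-0.95,0,0,0,0],[0.65,0,0,0,0,0,0]]'| grep -E 'pos|force'
python3 - <<'E'
from h import *
import pickle
c=cam('wrist'); pickle.dump(c,open('w5.pkl','wb')); save(c,'w5.png')
go([.543,-.023,.3],135)
P=cloud(c); m=(abs(P[...,0]-.543)<.04)&(abs(P[...,1]+.023)<.04)&(P[...,2]>.078)&(P[...,2]<.1); m[230:]=0
print(m.sum(),np.nanmedian(P[m],0),np.nanpercentile(P[m][:,:2],[1,99],0))
e=(abs(P[...,0]-.486)<.016)&(abs(P[...,1]-.054)<.014)&(P[...,2]>.024);print('copper',np.nanmedian(P[e],0))
E
```

```text
position: [0.4863, 0.0542, 0.3223]
ft_force: [0.0, -0.4, 0.6]
grip_width: 0.0566
finger_force: 0.0
position: [0.4863, 0.0542, 0.3212]
ft_force: [-0.7, 0.1, -0.2]
finger_force: 0.0
position: [0.5984, 0.0296, 0.3213]
ft_force: [-1.0, 0.7, -0.4]
finger_force: 0.0
shift units [3.79 0.05 1.04] rows 3.8 yaw 135.07 turn 0.009 tilt fix deg [-0.01  0.01 -0.  ] pos [0.5973 0.03   0.3209] F [ 0.3 -0.1 -0.6] M [ 0.064  0.077 -0.005] w 0.0565 0.0 t 16.05 j [-0.08  0.23  1.68  0.    1.23 -2.44]
1435 [ 0.5455792  -0.02490113  0.08989308] [[ 0.53120406 -0.03909817]
 [ 0.55970588 -0.01083312]]
copper [0.48625166 0.05352778 0.03633876]
```

View pics/w5.png

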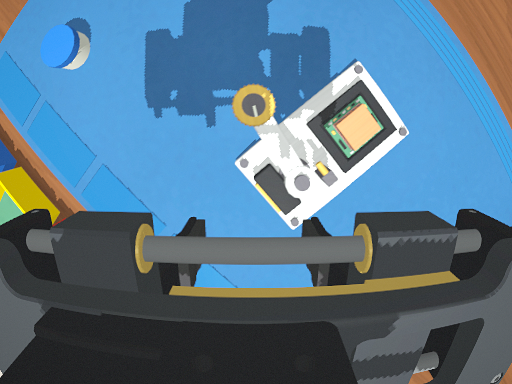

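The module sits level in the nest at (355,130). The knob is at (253,105) with centre (545.5, -25.0) and top at z=0.090. I'll cage the knob and work out the swing arc.

```bash
python3 -m jog '[[0.65,0.75,-0.02,0,0,0,0],[0.65,0.75,-0.02,0,0,0,0],[0.65,0.76,-0.02,0,0,0,0],[0.65,0.76,-0.02,0,0,0,0],[0.65,0.76,-0.03,0,0,0,0],[0.65,0,0,0.9,0,0,0],[0.65,0,0,0.9,0,0,0],[0.65,0,0,0.9,0,0,0],[0.65,0,0,0.7,0,0,0],[0.6,0,0,0.24,0,0,0],[0.44,0,0,0,0,0,0],[0.44,0,0,0,0,0,0],[0.44,0,0,0,0,0,0],[0.44,0,0,0,0,0,0]]'| grep -E 'pos|force|width'
python3 - <<'E'
from h import *
go([.5455,-.025,.248],135)
post=np.array([.5610,.0481]);a=np.radians(np.linspace(-102,-184.5,17))
K=post+.075*np.c_[np.cos(a),np.sin(a)]; d=np.diff(K,axis=0)/.02; y=np.radians(135)
print(np.c_[d@[np.cos(y+np.pi/2),np.sin(y+np.pi/2)],d@[np.cos(y),np.sin(y)]].round(2).tolist(),K[-1])
E
```

```text
position: [0.5453, -0.0248, 0.2482]
ft_force: [-0.4, 0.4, -0.1]
grip_width: 0.0388
finger_force: 0.0
shift units [ 0.   -0.01  0.01] rows 0.0 yaw 135.11 turn 0.014 tilt fix deg [-0.07  0.05 -0.  ] pos [ 0.5453 -0.0248  0.2482] F [-0.4  0.4 -0.1] M [0.025 0.058 0.022] w 0.0388 0.0 t 17.45 j [-0.19  0.2   1.86 -0.    1.08 -2.55]
[[0.17, 0.29], [0.14, 0.31], [0.12, 0.32], [0.09, 0.33], [0.06, 0.33], [0.03, 0.34], [-0.0, 0.34], [-0.03, 0.34], [-0.06, 0.33], [-0.09, 0.32], [-0.12, 0.31], [-0.15, 0.3], [-0.18, 0.29], [-0.2, 0.27], [-0.22, 0.25], [-0.25, 0.23]] [0.4862312  0.05398443]
```

```bash
python3 -m jog '[[0.44,0,0.2,0,0,0,0],[0.44,0.17,0.29,0,0,0,0],[0.44,0.14,0.31,0,0,0,0],[0.44,0.12,0.32,0,0,0,0],[0.44,0,0,0,0,0,0]]'| grep -E 'pos|force|width'
python3 -m jog '[[0.44,0.09,0.33,0,0,0,0],[0.44,0.06,0.33,0,0,0,0],[0.44,0.03,0.34,0,0,0,0],[0.44,0,0.34,0,0,0,0],[0.44,-0.03,0.34,0,0,0,0]]'| grep -E 'pos|force|width'
python3 -m jog '[[0.44,-0.06,0.33,0,0,0,0],[0.44,-0.09,0.32,0,0,0,0],[0.44,-0.12,0.31,0,0,0,0],[0.44,-0.15,0.3,0,0,0,0],[0.44,-0.18,0.29,0,0,0,0],[0.44,0,0,0,0,0,0]]'| grep -E 'pos|force|width'
```

```text
position: [0.5222, -0.0158, 0.2477]
ft_force: [-0.9, -3.7, 0.0]
grip_width: 0.0385
finger_force: 1.4
position: [0.4963, 0.0061, 0.2474]
ft_force: [-0.4, -4.9, 0.5]
grip_width: 0.0384
finger_force: 1.4
position: [0.4834, 0.0381, 0.2473]
ft_force: [0.5, -0.1, -1.0]
grip_width: 0.0381
finger_force: 0.0
```

```bash
python3 -m jog '[[0.44,-0.2,0.27,0,0,0,0],[0.44,-0.22,0.25,0,0,0,0],[0.44,0,0,0,0,0,0]]'| grep -E 'pos|force|width'
python3 -m jog '[[0.44,-0.12,0.11,0,0,0,0],[0.44,0,0,0,0,0,0]]'| grep -E 'pos|force|width'
python3 -m jog '[[0.44,-0.12,0.11,0,0,0,0],[0.44,0,0,0,0,0,0]]'| grep -E 'pos|force|width'
python3 -c "
from h import *
import pickle
c=cam('wrist');pickle.dump(c,open('w6.pkl','wb'));save(c,'w6.png')"
```

```text
position: [0.4821, 0.0511, 0.2473]
ft_force: [0.1, 0.2, -0.4]
grip_width: 0.0385
finger_force: 0.0
position: [0.4823, 0.0538, 0.2473]
ft_force: [0.2, 0.4, 0.7]
grip_width: 0.0383
finger_force: 0.0
position: [0.4824, 0.0567, 0.2473]
ft_force: [0.1, -2.7, 0.0]
grip_width: 0.0381
finger_force: 0.8
```

View pics/w6.png

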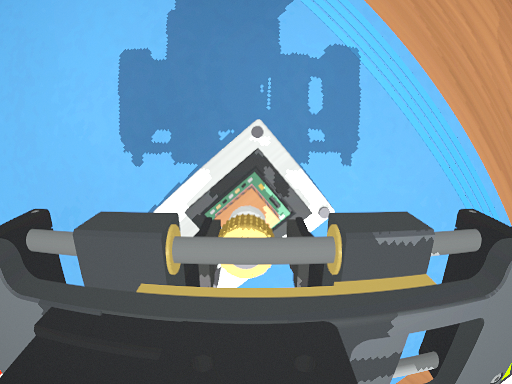

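The knob at (245,245) lies between the fingers, over the module and against the left finger. I'll creep on to the stop.

```bash
for i in 1 2 3; do python3 -m jog '[[0.44,-0.04,0.04,0,0,0,0],[0.44,0,0,0,0,0,0]]'| grep -E 'pos|force'; done
```

```text
position: [0.4825, 0.0572, 0.2473]
ft_force: [-0.9, -7.1, -0.4]
finger_force: 2.2
position: [0.4825, 0.0577, 0.2473]
ft_force: [0.5, -10.3, -0.9]
finger_force: 3.6
position: [0.4828, 0.0585, 0.2474]
ft_force: [0.9, -12.3, -1.8]
finger_force: 4.8
```

```bash
python3 -m jog '[[0.44,0.04,-0.28,0,0,0,0],[0.44,0,0,0,0,0,0]]' | grep -E 'pos|force'
python3 -m jog '[[0.2,0,0,0,0,0,0],[0.2,0,0,0,0,0,0],[0.2,0,0,0,0,0,0],[0.2,0,0,0,0,0,0]]' 30| grep -E 'pos|force|width'
python3 -c "
from h import *
go([.4862,.054,.2473])"
```

```text
position: [0.4862, 0.0554, 0.2475]
ft_force: [-0.1, 0.3, -0.6]
finger_force: 0.0
position: [0.4863, 0.0553, 0.2474]
ft_force: [4.3, -4.4, -3.9]
grip_width: 0.029
finger_force: 30.0
shift units [ 0.05 -0.04  0.01] rows 0.0 yaw 135.12 turn None tilt fix deg [-0.13  0.04 -0.  ] pos [0.4863 0.0553 0.2474] F [ 4.3 -4.4 -3.9] M [-0.536 -0.457 -0.01 ] w 0.029 30.0 t 21.0 j [-0.05  0.07  2.01 -0.    1.06 -2.41]
```

```bash
python3 -m jog '[[0.2,0.03,-0.04,0,0,0,0],[0.2,0,0,0,0,0,0]]' >/dev/null
python3 -c "
from h import *
go([.4862,.054,.2473])"
python3 -m jog '[[0.2,0,0,0.013,0,0,0.9],[0.2,0,0,0.013,0,0,0.9],[0.2,0,0,0.013,0,0,0.9],[0.2,0,0,0.013,0,0,0.9]]' >/dev/null
python3 -c "
from h import *
go([.4862,.054,.2473])"
```

```text
shift units [ 0.03 -0.02  0.01] rows 0.0 yaw 135.1 turn None tilt fix deg [-0.04  0.09  0.  ] pos [0.4863 0.0548 0.2474] F [ 5.   0.2 -4.6] M [ 0.224 -0.753  0.02 ] w 0.0291 30.0 t 21.2 j [-0.05  0.07  2.01  0.    1.06 -2.41]
shift units [ 0.02 -0.03 -0.04] rows 0.0 yaw 106.03 turn None tilt fix deg [-0.05  0.12 -0.  ] pos [0.4865 0.0546 0.2465] F [ 6.1 -1.3 -5.2] M [-0.091 -0.916  0.163] w 0.0292 30.0 t 21.6 j [-0.05  0.08  2.01 -0.    1.06 -1.9 ]
```

```bash
python3 -m jog '[[0.2,-0.04,-0.01,0.02,0,0,0],[0.2,0,0,0.013,0,0,0.9],[0.2,0,0,0.013,0,0,0.9],[0.2,0,0,0.013,0,0,0.9],[0.2,0,0,0.013,0,0,0.9],[0.2,0,0,0.013,0,0,0.9]]' >/dev/null
python3 -c "
from h import *
go([.4862,.054,.2473])"
python3 -m jog '[[0.2,0,0,0.013,0,0,0.5],[0.2,0,0,0.013,0,0,0.5]]' >/dev/null
python3 -c "
from h import *
go([.4862,.054,.2473])"
```

```text
shift units [ 0.03 -0.02 -0.11] rows 0.1 yaw 70.18 turn None tilt fix deg [-0.07  0.05 -0.  ] pos [0.487  0.0542 0.2452] F [ 1.7 -3.6  1.5] M [-0.642 -0.117  0.118] w 0.029 30.0 t 22.2 j [-0.05  0.08  2.01 -0.    1.05 -1.27]
shift units [ 0.03 -0.02 -0.12] rows 0.1 yaw 62.31 turn None tilt fix deg [-0.08  0.06  0.  ] pos [0.487  0.0541 0.2449] F [-0.6 -4.6  4.8] M [-0.736  0.045  0.084] w 0.0291 30.0 t 22.4 j [-0.05  0.08  2.01 -0.    1.05 -1.14]
```

```bash
cat > m.py <<'E'
from h import *
s=arm.observe();q=s['tcp_rot'];y=R.from_quat([q[1],q[2],q[3],q[0]]).as_matrix()[:,1]
print('turned',round(np.radians(135.1)-np.arctan2(y[1],y[0]),3),'Mz',s['moment'][2].round(3),'F',s['ft_force'].round(1),s['position'].round(4),s['t'])
E
python3 -m jog '[[0.2,0,0,-0.005,0,0,0.3]]' >/dev/null; python3 m.py
for i in 1 2 3; do python3 -m jog '[[0.2,0,0,0.004,0,0,0.3]]' >/dev/null; python3 m.py; done
for i in 1 2 3; do python3 -m jog '[[0.2,0,0,0.004,0,0,0.3]]' >/dev/null; python3 m.py; done
```

```text
turned 1.312 Mz 0.155 F [-0.6 -5.1  2.3] [0.4869 0.0541 0.2448] 22.5
turned 1.353 Mz 0.097 F [-0.7 -5.1  3.4] [0.4869 0.0541 0.2448] 22.6
turned 1.395 Mz 0.096 F [ 0.1 -6.   3.3] [0.4869 0.0541 0.2447] 22.7
turned 1.437 Mz 0.119 F [ 0.4 -5.7  3.3] [0.4869 0.054  0.2446] 22.8
turned 1.479 Mz 0.101 F [-0.4 -6.1  3. ] [0.4869 0.054  0.2445] 22.9
turned 1.52 Mz 0.152 F [-1.1 -5.9  3.5] [0.4869 0.054  0.2444] 23.0
turned 1.562 Mz 0.142 F [-1.8 -6.5  3.6] [0.4869 0.054  0.2443] 23.1
```

```bash
for i in 1 2 3 4 5; do python3 -m jog '[[0.2,0,0,0.004,0,0,0.3]]' >/dev/null; python3 m.py; done
```

```text
turned 1.604 Mz 0.098 F [-1.2 -5.9  3.7] [0.4869 0.054  0.2443] 23.2
turned 1.646 Mz 0.113 F [-1.3 -6.1  4. ] [0.4869 0.0539 0.2442] 23.3
turned 1.688 Mz 0.124 F [-1.4 -6.5  4.8] [0.4868 0.0539 0.2441] 23.4
turned 1.73 Mz 0.123 F [-1.9 -7.   4.9] [0.4868 0.0539 0.2441] 23.5
turned 1.772 Mz 0.067 F [-2.1 -6.9  4.5] [0.4868 0.0539 0.2439] 23.6
```

```bash
for i in 1 2 3 4 5; do python3 -m jog '[[0.2,0,0,0.004,0,0,0.3]]' >/dev/null; python3 m.py; done
```

```text
turned 1.814 Mz 0.08 F [-2.4 -6.6  5.5] [0.4868 0.0538 0.2439] 23.7
turned 1.856 Mz 0.094 F [-1.9 -6.5  5.9] [0.4867 0.0538 0.2438] 23.8
turned 1.897 Mz 0.099 F [-2.1 -7.   5.5] [0.4867 0.0538 0.2437] 23.9
turned 1.939 Mz 0.16 F [-1.8 -7.   5.6] [0.4867 0.0538 0.2436] 24.0
turned 1.981 Mz 0.16 F [-2.4 -7.6  5.7] [0.4867 0.0538 0.2436] 24.1
```

```bash
python3 -m jog '[[0.2,-0.02,-0.01,-0.02,0,0,0.3]]' >/dev/null; python3 m.py;  for i in 1 2 3 4; do python3 -m jog '[[0.2,0,0,0.004,0,0,0.3]]' >/dev/null; python3 m.py; done
```

```text
turned 2.023 Mz 0.119 F [-0.5 -4.1 -0. ] [0.4866 0.0536 0.2437] 24.2
turned 2.065 Mz 0.183 F [-1.1 -5.8  2.6] [0.4866 0.0536 0.2436] 24.3
turned 2.107 Mz 0.181 F [-1.9 -4.9  4.7] [0.4866 0.0536 0.2435] 24.4
turned 2.149 Mz 0.135 F [-1.5 -5.1  4.5] [0.4866 0.0536 0.2435] 24.5
turned 2.191 Mz 0.116 F [-2.5 -5.5  4.8] [0.4865 0.0536 0.2434] 24.6
```

```bash
for i in 1 2 3 4; do python3 -m jog '[[0.2,0,0,0.004,0,0,0.3]]' >/dev/null; python3 m.py; done
```

```text
turned 2.232 Mz 0.188 F [-2.7 -5.9  6. ] [0.4865 0.0536 0.2434] 24.7
turned 2.274 Mz 0.121 F [-2.9 -6.3  5.4] [0.4865 0.0536 0.2434] 24.8
turned 2.316 Mz 0.163 F [-3.2 -6.8  5.7] [0.4865 0.0536 0.2433] 24.9
turned 2.358 Mz 0.157 F [-3.9 -5.2  7.7] [0.4865 0.0536 0.2433] 25.0
```

```bash
for i in 1 2 3 4 5 6; do python3 -m jog '[[0.2,0,0,0,0,0,0]]' >/dev/null; python3 m.py; done; for i in 1 2 3; do python3 -m jog '[[0.2,0,0,-0.004,0,0,0.3]]' >/dev/null; python3 m.py; done
```

```text
turned 2.358 Mz 0.025 F [-3.  -5.   6.1] [0.4865 0.0535 0.2433] 25.1
turned 2.357 Mz 0.021 F [-3.8 -5.5  6.6] [0.4865 0.0536 0.2433] 25.2
turned 2.357 Mz -0.028 F [-2.8 -4.4  6.8] [0.4864 0.0536 0.2433] 25.3
turned 2.357 Mz -0.016 F [-3.3 -6.7  6.4] [0.4865 0.0536 0.2433] 25.4
turned 2.357 Mz 0.018 F [-2.5 -7.   7.4] [0.4865 0.0535 0.2433] 25.5
turned 2.357 Mz 0.008 F [-2.8 -6.4  6.2] [0.4865 0.0535 0.2433] 25.6
turned 2.399 Mz 0.125 F [-3.5 -5.8  5.1] [0.4865 0.0535 0.2433] 25.7
turned 2.442 Mz 0.132 F [-2.6 -5.9  4.5] [0.4864 0.0536 0.2433] 25.8
turned 2.484 Mz 0.148 F [-1.  -6.   4.5] [0.4864 0.0536 0.2432] 25.9
```

```bash
for i in 1 2 3 4 5 6; do python3 -m jog '[[0.2,0,0,0,0,0,0.2]]' >/dev/null; python3 m.py; done
```

```text
turned 2.511 Mz 0.127 F [-2.4 -4.9  4.4] [0.4864 0.0536 0.2432] 26.0
turned 2.539 Mz 0.191 F [-1.9 -5.2  5. ] [0.4864 0.0536 0.2432] 26.1
turned 2.567 Mz 0.186 F [-2.3 -5.7  4.6] [0.4863 0.0536 0.2432] 26.2
turned 2.595 Mz 0.12 F [-3.2 -5.8  3.4] [0.4863 0.0536 0.2432] 26.3
turned 2.623 Mz 0.221 F [-1.9 -6.   4. ] [0.4863 0.0536 0.2432] 26.4
turned 2.651 Mz 0.194 F [-1.9 -5.9  4.3] [0.4863 0.0536 0.2432] 26.5
```

```bash
for i in 1 2 3 4 5 6; do python3 -m jog '[[0.2,0,0,0.003,0,0,0.2]]' >/dev/null; python3 m.py; done
```

```text
turned 2.679 Mz 0.241 F [-2.8 -5.4  4.8] [0.4863 0.0536 0.2431] 26.6
turned 2.706 Mz 0.222 F [-3.1 -6.4  5.7] [0.4863 0.0536 0.2431] 26.7
turned 2.734 Mz 0.202 F [-3.1 -5.5  5.5] [0.4862 0.0536 0.2431] 26.8
turned 2.762 Mz 0.199 F [-4.1 -5.3  6.5] [0.4863 0.0536 0.2431] 26.9
turned 2.79 Mz 0.182 F [-4.  -6.   6.5] [0.4862 0.0536 0.243 ] 27.0
turned 2.818 Mz 0.218 F [-3.8 -5.5  7.4] [0.4862 0.0536 0.243 ] 27.1
```

```bash
python3 -c "
import numpy as np
from scipy.optimize import curve_fit
x=np.r_[1.312+.0419*np.arange(26),2.399,2.442,2.484,2.511+.0279*np.arange(12)]
y=np.array([155,97,96,119,101,152,142,98,113,124,123,67,80,94,99,160,160,119,183,181,135,116,188,121,163,157,125,132,148,127,191,186,120,221,194,241,222,202,199,182,218])/1e3
y=np.r_[y]; print(len(x),len(y))
f=lambda x,b,x0:b+.13*np.maximum(0,x-x0)
p,c=curve_fit(f,x,y,[.12,2.3]);print(p,c.diagonal()**.5,f(2.82,*p)-p[0])
" ; python3 -c "
from h import *
go([.4862,.054,.3])"
```

```text
41 41
[0.12371429 2.15741643] [0.0068222  0.07513769] 0.08613586421967782
shift units [ 0.01 -0.01 -2.85] rows 2.9 yaw -26.37 turn None tilt fix deg [-0.08  0.17 -0.  ] pos [0.4862 0.0536 0.243 ] F [-3.8 -5.5  7.4] M [-0.979  0.839  0.218] w 0.0296 30.0 t 27.1 j [-0.05  0.08  2.01 -0.    1.05  0.41]
```

Fitting the torque gives about 0.085 N m above running, so it is seated. I'll release and retreat.

```bash
python3 -m jog '[[0.6,0,0,0,0,0,0],[0.6,0,0,0,0,0,0],[0.6,0,0,0,0,0,0],[0.6,0,0,-0.3,0,0,0],[0.6,0,0,-0.7,0,0,0],[0.6,0,0,-1,0,0,0],[0.6,0,0,-1,0,0,0],[0.6,0,0,-1,0,0,0],[0.6,-1,0,-0.5,0,0,0],[0.6,-1,0,0,0,0,0],[0.6,-1,0,0,0,0,0],[0.6,-1,0,0,0,0,0],[0.6,0,0,0,0,0,0]]'| grep -E 'pos|force|width'
python3 - <<'E'
from h import *
c=cam('wrist'); save(c,'w7.png')
P=cloud(c);m=(np.hypot(P[...,0]-.486,P[...,1]-.054)<.03)&(P[...,2]>.075);m[225:]=0
print('knob',np.nanmedian(P[m],0),np.nanpercentile(P[m][:,:2],[2,98],0))
E
```

```text
position: [0.4506, -0.0186, 0.3338]
ft_force: [0.4, 0.5, 0.1]
grip_width: 0.0521
finger_force: 0.0
knob [0.48596031 0.05366228 0.0847849 ] [[0.47236899 0.04013423]
 [0.49954573 0.06757648]]
```

View pics/w7.png

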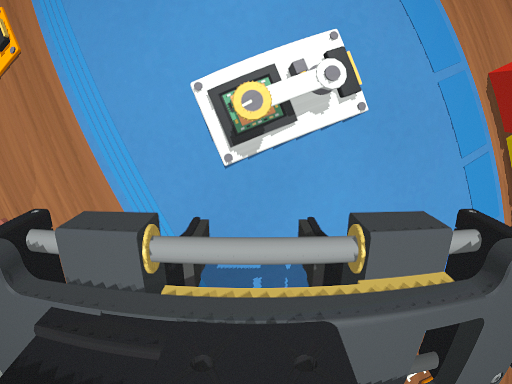

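The knob at (252,100) is centred over the module at (486.0, 53.7), which is the nest centre. It has dropped about 5.1 mm, against 5.4 mm expected for the angle turned. The arm is on its stop and the gripper is clear.

```bash
python3 -c "
from workcell import arm
print(arm.job_done())"
```

```text
the job is handed in; nothing more can be done
None
```

The job is handed in: the module is in the nest, the arm is on its stop and the gripper is clear, but the thumbscrew ended about 0.085 N m above running torque by a noisy fit, just past the 0.05–0.08 N m target.

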